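Fit the clean filter plate in the bench dust extractor

ROBOT

A 7-joint arm with a two-finger parallel gripper is mounted at the origin on the work surface. World frame = base frame: x ahead of the robot, y to its left, z up, the work surface at z = 0. Lengths are in m, angles in rad, forces in N, time in s.
With the tool pointing down it reaches from about 0.4 to 0.85 m from the base axis. Payload 10.4 kg.
Tool frame: the origin (TCP) lies midway between the tips of the shut fingers; the grasp point (between the pads) lies 19 mm behind it (hold_point_z is the distance from the TCP to the grasp point, in m); x points along the fingers, y is the direction in which the jaws open and shut, and the axes are right-handed (so a half turn about x gives the same grasp; the last joint's range is limited). The gripper opens to 87 mm and grips with 3 to 60 N. Pads are 19 mm wide; open, the fingers measure 117 mm over their backs; the gripper's body (75 mm by 190 mm) begins 51 mm behind the grasp point.
Start: joints at [1.101, 0.332, -0.065, 1.46, 0.022, 1.35, -0.088], TCP at [0.27, -0.564, 0.223] pointing down, gripper open.
Joint ranges: [-2.6, 2.6], [-0.5, 2.12], [-1.47, 1.34], [0.16, 2.42], [-1.27, 4.41], [0.06, 2.06], [-2.6, 2.6]. Speed limits (rad/s): [2.22, 2.22, 2.79, 2.79, 3.14, 3.14, 3.14].

INTERFACE

Orientations are given as a unit quaternion [x, y, z, w].
In Python, from bench import observe, grab_frame, camera_info, hand_in, hold_point_z gives the robot as it stands.
- The arm moves only by the shell command python3 -m jog 'ROWS' [FORCE]. ROWS is text: rows parted by semicolons, each of 7 numbers parted by spaces: the turn, a rotation vector about the tool's x, y, z in degrees, then the shift along the tool's x, y, z in mm, then the closure, from 0 (fully open) to 1 (shut). A call has 1 to 12 rows; each row is the pose to reach, as a shift and turn from the pose commanded when the call began, along the tool's axes at that moment; what a row does not reach only later rows make up. A row lasts 1/8 s, in which the tool goes at most 62.5 mm and 10.7 degrees, less where a joint would pass 70% of its speed; a pose out of reach is approached as far as the arm can. A call with a gripper value outside its range is refused whole. The fingers move at their own pace and stop on an object; FORCE is the grip in N (left out, the last holds). Time passes only in rows, so rows that repeat a pose let the fingers close. It gives the time, the measured TCP pose, the force and the opening at its end, in the units of the state.
- observe(): the state, without advancing time (a new reading comes with each control period).
- grab_frame(name): name is "scene" or "top" or "wrist"; returns (picture, depth): 420x560x3 uint8, red, green, blue; 420x560 float32, m along the optical axis (not along the pixel's ray), 0 where there is no reading.
- camera_info(name): a dict with "K" (3x3 intrinsics, pixels), "eye" and "attitude" of the camera in the world; the wrist camera has in their place "tool_from_camera" (4x4, takes a point from camera to tool coordinates, whose origin is the TCP and whose axes are the tool frame's). Camera axes: x right, y up, looking along -z (the intrinsics and any distortion apply to the point x, -y, -z); pixel columns grow to the right and rows downward; lengths in m; the calibration is good to about 2 mm. A picture is of the moment at which its call begins: read the wrist's pose just before it. camera_info takes no time and is no camera call.
- hand_in(): hands the job in, once; it reports no verdict.
The state is a dict: "time": time; "qpos": joint angles; "joint_velocities": joint speeds; "joint_torque": joint torques, N m; "position": TCP position; "eef_rot": TCP orientation; "wrist_force": force on the tool from outside, world axes, zero at the start; "wrist_torque": the same for the moment, N m; "finger_gap": finger opening in m.
Only numpy, scipy, OpenCV 4.12 (cv2) and the standard library are available. Lean on these libraries where they do the work, as an engineer would, in place of code of your own. Each camera call takes 0.05 s, during which the arm holds its last target.

TASK

Fit the clean white filter plate into the recess on top of the dust extractor: tuck one short edge under the orange lip, then lower the opposite edge so that the plate lies flat on the bottom of the recess, and let go. Leave the dirty brown filter plate and the green bowl where they are.

Things in the scene. Friction and masses are not known exactly. Their poses are not given: they have to be found in the camera images.
- clean_grip (a point): Centre of the handle of the clean filter plate: white pleats in a grey frame, 120 mm (x) by 98 mm (y), 8 mm thick, 0.15-0.31 kg, lying handle up. The handle is a blue bar over the plate's centre, 64 mm long (x), 16 wide (y), 18 high, on two posts; this point is 40 mm above the plate's underside, 32 above its top face; z points up. Both short edges are alike: either may go under the lip.
- used_grip (a point): The same point of the dirty filter plate: same shape, size and blue handle, but its pleats are clogged dark brown. It is not to be used; leave it where it lies.
- seat (a point): Centre of the recess floor in the fixed white extractor box (220 x 180 mm); floor 50 mm above the bench, z up. Recess: x -67 to +67, y -55 to +55 mm; rim 16 mm above the floor on 3 sides. Over the -x end the orange lip covers x -67 to -45 mm; its underside is 24, its top 29 mm above the floor. 112 mm stay open above, so the plate, length along x, goes in tilted some 15 degrees, -x edge low.
- bowl: Green plastic mixing bowl, 120 mm across and 60 mm high, standing on the bench; origin at the centre of its foot. A bystander: leave it where it stands.

How it is judged:
By the outcome, as a careful person would: the job done as asked, in the order asked, and still so for the second after the job is handed in, with the robot touching nothing.
It also fails if it takes over 42 s, if anything falls off the work surface, if the arm or the gripper's body presses on something with over 40 N, if the wrist force passes 120 N, or if a joint passes its speed limit or range.

## Working session

There is one attempt and no reset: what is moved stays moved. The work goes in short steps, Python scripts to look and compute and a shell command to move; the robot and the scene stay as the last step left them, time stands still between calls to the robot, and variables do not carry over. Pictures are saved under pics/ and viewed, and the job is handed in when it is done.

```bash
mkdir -p pics
cat > h.py <<'E'
import numpy as np,cv2,json
from bench import *
from scipy.spatial.transform import Rotation as R
def save(n,f):
    p,d=grab_frame(n); cv2.imwrite(f'pics/{f}.png',p[:,:,::-1]); np.savez(f'{f}.npz',p=p,d=d); return p,d
E
python3 - <<'E'
from h import *
print(observe()); print(hold_point_z)
for n in ("scene","top","wrist"): print(n,camera_info(n))
save("top","top0"); save("scene","scene0")
E
```

```text
{'time': 0.0, 'qpos': array([ 1.10143303,  0.33285959, -0.06471077,  1.46094273,  0.02162789,
        1.34990198, -0.08848239]), 'joint_velocities': array([ 4.51303286e-05, -6.25362434e-04,  3.60891676e-04, -3.81391274e-04,
       -1.37751122e-03,  4.64836515e-05, -1.97337430e-03]), 'joint_torque': array([-1.39680673e-03, -6.23265123e+01,  2.44767900e-02, -3.89895308e+01,
       -6.13124203e-02,  3.99200572e-02,  1.47942937e-04]), 'position': array([ 0.26985422, -0.56330981,  0.22176097]), 'eef_rot': array([-0.68939186, -0.15714308,  0.68967506, -0.15618335]), 'wrist_force': array([-0.24748238, -0.89069739,  0.15243836]), 'wrist_torque': array([-0.03673788,  0.01520952,  0.02730363]), 'finger_gap': 0.08704860716511295}
0.0187
scene {'K': array([[510.84734264,   0.        , 274.5691593 ],
       [  0.        , 510.84734264, 201.82660456],
       [  0.        ,   0.        ,   1.        ]]), 'eye': array([1.45751036, 0.45157615, 0.70579505]), 'attitude': array([0.23311065, 0.40347745, 0.75490768, 0.46149731])}
top {'K': array([[413.16035217,   0.        , 290.80127703],
       [  0.        , 413.16035217, 209.26512011],
       [  0.        ,   0.        ,   1.        ]]), 'eye': array([ 0.50857399, -0.00883152,  0.86286401]), 'attitude': array([ 0.04982871, -0.04458596, -0.69828086,  0.71269421])}
wrist {'K': array([[338.48297581,   0.        , 281.35388248],
       [  0.        , 338.48297581, 209.84764479],
       [  0.        ,   0.        ,   1.        ]]), 'tool_from_camera': array([[ 1.29165273e-04,  2.51883677e-01, -9.67757509e-01,
        -1.61588919e-01],
       [ 9.99999787e-01, -6.51953367e-04, -3.62189549e-05,
        -1.83381011e-04],
       [-6.40055730e-04, -9.67757298e-01, -2.51883707e-01,
        -6.89591382e-02],
       [ 0.00000000e+00,  0.00000000e+00,  0.00000000e+00,
         1.00000000e+00]])}
```

View pics/top0.png

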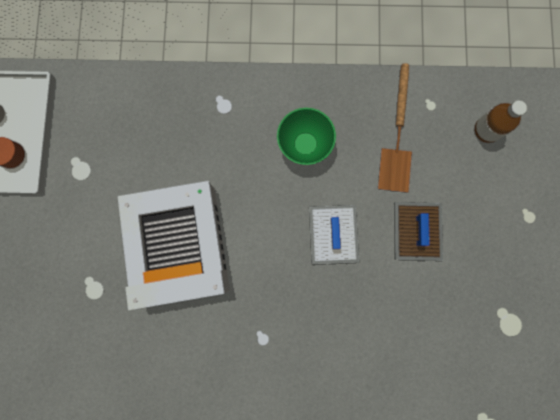

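View pics/scene0.png

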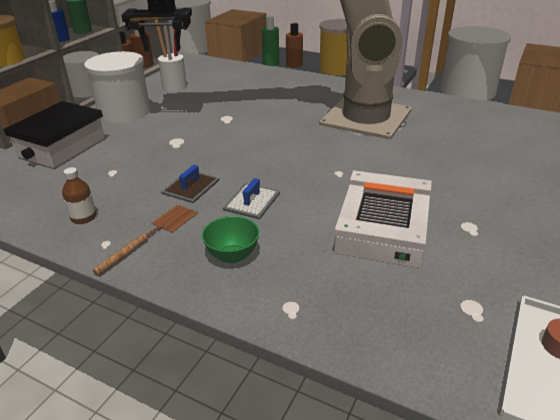

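The top view shows the white plate near px (334,236) with its blue handle, and the brown plate near (419,231). The box is near (172,245), with the orange lip on its robot side at (172,273). The bowl is at (306,137).

```bash
cat >> h.py <<'E'
def cloud(n,d,pose=None):
    c=camera_info(n);K=c['K'];v,u=np.mgrid[:d.shape[0],:d.shape[1]]
    P=np.stack([(u-K[0,2])/K[0,0]*d,-(v-K[1,2])/K[1,1]*d,-d],-1)
    if n=='wrist':
        T=c['tool_from_camera'];P=P@T[:3,:3].T+T[:3,3]
        return P@R.from_quat(pose['eef_rot']).as_matrix().T+pose['position']
    return P@R.from_quat(c['attitude']).as_matrix().T+c['eye']
def masks(p):
    h=cv2.cvtColor(p,cv2.COLOR_RGB2HSV);H,S,V=[h[...,i].astype(int) for i in range(3)]
    return dict(blue=(H>105)&(H<128)&(S>130)&(V>40),orange=(H>5)&(H<20)&(S>190)&(V>150))
def rect(X):
    (cx,cy),(w,h),a=cv2.minAreaRect((X[:,:2]*1000).astype(np.float32))
    if w<h: w,h=h,w;a+=90
    return np.round([cx,cy,w,h,(a+90)%180-90],1)
E
python3 - <<'E'
from h import *
for n in("top","scene"):
    z=np.load(n+'0.npz');p,d=z['p'],z['d'];X=cloud(n,d);m=masks(p)
    for k in m:
        nn,l,s,c=cv2.connectedComponentsWithStats(m[k].astype(np.uint8))
        for i in range(1,nn):
            if s[i,4]<40: continue
            Y=X[(l==i)&(d>0)]; zt=np.percentile(Y[:,2],90)
            T=Y[abs(Y[:,2]-zt)<.005]
            print(n,k,s[i],'z10/50/90',np.percentile(Y[:,2],[10,50,90]).round(4),rect(T),len(T))
    # box top plane
    b=(X[...,2]>.058)&(X[...,2]<.074)&(X[...,1]>.1)&(X[...,1]<.45)&(X[...,0]<.7)&(d>0)
    nn,l,s,c=cv2.connectedComponentsWithStats(b.astype(np.uint8));i=1+np.argmax(s[1:,4])
    print(n,'box',s[i],rect(X[l==i]),np.median(X[l==i][:,2]))
    g=(abs(X[...,2]-.0)<.004)&(d>0);print('bench med',np.median(X[g][:,2]))
E
```

```text
top blue [417 214  12  32 322] z10/50/90 [0.0405 0.0486 0.0508] [ 583.1 -265.4   61.5   16.6   -0.8] 263
top blue [331 217   9  32 215] z10/50/90 [0.0475 0.049  0.0511] [572.6 -90.2  59.5  13.9   3.2] 209
top orange [144 263  58  19 554] z10/50/90 [0.0775 0.0794 0.081 ] [490.9 218.  107.   18.5 -78.9] 549
top box [ 117  181  109  112 4697] [544.8 230.2 219.3 181.1  11. ] 0.06617515873033797
bench med 0.0002463222606734483
scene blue [ 52   9  18  33 341] z10/50/90 [0.2245 0.2623 0.2987] [ 301.1 -937.6   50.8   22.8   18. ] 42
scene blue [180 165  19  25 239] z10/50/90 [0.0178 0.0409 0.0497] [ 589.8 -264.8   63.    17.    -2.8] 91
scene blue [243 179  16  26 211] z10/50/90 [0.0185 0.043  0.0497] [579.1 -89.1  64.   14.8   4.5] 100
scene box [ 335  182   95   65 2717] [566.4 232.5 186.  181.   11.5] 0.06644736513868543
bench med 0.0005025985036170577
```

```bash
cat >> h.py <<'E'
def tgt(yaw,tilt=0,flip=1):
    # yaw: plate x direction (deg); tilt: deg, -x edge low
    a=np.radians(yaw)
    y=flip*np.array([-np.sin(a),np.cos(a),0]);x=np.array([0,0,-1.])
    M=np.stack([x,y,np.cross(x,y)],1)
    return R.from_rotvec(np.radians(-tilt)*np.array([-np.sin(a),np.cos(a),0]))*R.from_matrix(M)
def delta(pos,rot,s=None):
    s=s or observe();r0=R.from_quat(s['eef_rot'])
    rv=np.degrees((r0.inv()*rot).as_rotvec());sh=1000*r0.inv().apply(np.array(pos)-s['position'])
    print('turn',rv.round(2),'shift',sh.round(1))
E
python3 - <<'E'
from h import *
s=observe();print(R.from_quat(s['eef_rot']).as_matrix().round(3))
for f in(1,-1): delta([.574,-.090,.17],tgt(3.5,0,f))
E
```

```text
[[-0.001  0.432 -0.902]
 [ 0.001 -0.902 -0.432]
 [-1.    -0.001  0.   ]]
turn [-1.579e+02 -1.000e-01  3.000e-02] shift [  52.2 -295.4 -478.8]
turn [2.21e+01 2.00e-02 7.00e-02] shift [  52.2 -295.4 -478.8]
```

```bash
python3 -m jog '22.1 0 0 20 -295 -479 0;22.1 0 0 20 -295 -479 0;22.1 0 0 20 -295 -479 0;22.1 0 0 20 -295 -479 0;22.1 0 0 20 -295 -479 0;22.1 0 0 20 -295 -479 0;22.1 0 0 20 -295 -479 0;22.1 0 0 20 -295 -479 0;22.1 0 0 20 -295 -479 0;22.1 0 0 52 -295 -479 0;22.1 0 0 52 -295 -479 0;22.1 0 0 52 -295 -479 0' 30
python3 - <<'E'
from h import *
s=observe();p,d=save("wrist","w0");X=cloud("wrist",d,s);m=masks(p)
np.savez('w0s.npz',**{k:s[k] for k in('position','eef_rot')})
print(s['position'],s['joint_velocities'].round(3),s['qpos'].round(2))
nn,l,st,c=cv2.connectedComponentsWithStats(m['blue'].astype(np.uint8))
for i in range(1,nn):
    if st[i,4]<80: continue
    Y=X[(l==i)&(d>0)];zt=np.percentile(Y[:,2],90);T=Y[abs(Y[:,2]-zt)<.004];print(st[i],zt.round(4),rect(T))
b=(abs(X[...,2]-.008)<.0035)&(d>0)&(np.hypot(X[...,0]-.574,X[...,1]+.09)<.09)
nn,l,st,c=cv2.connectedComponentsWithStats(b.astype(np.uint8));i=1+np.argmax(st[1:,4]);print('plate',st[i],rect(X[l==i]))
E
```

```text
time: 1.6
position: [0.5744, -0.0919, 0.1713]
eef_rot: [0.707, 0.021, -0.707, 0.021]
wrist_force: [0.5, -0.1, 1.2]
finger_gap: 0.0872
[ 0.57444308 -0.09189626  0.17132295] [ 0.006 -0.014 -0.001 -0.011  0.    -0.004 -0.003] [ 0.41  0.3  -0.39  1.63  0.12  1.24 -1.52]
[ 272  163   17   74 1199] 0.0492 [576.3 -90.3  63.3  14.1   3.7]
[ 449  163   50   75 2195] 0.0489 [ 5.865e+02 -2.653e+02  6.380e+01  1.670e+01  1.000e-01]
plate [  229   130   104   120 10585] [576.1 -90.8 119.5  98.3   3.5]
```

View pics/w0.png

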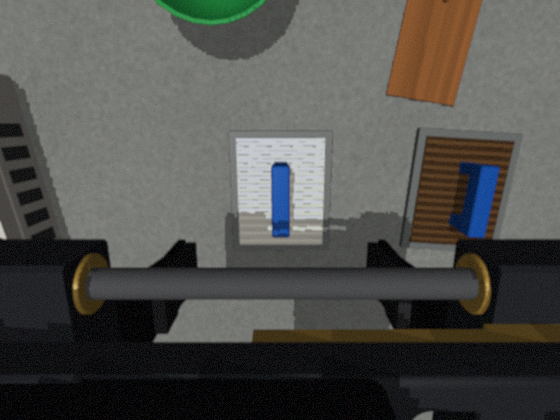

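The wrist view shows the clean plate centred under the tool: plate at px (280,190), handle at (281,200). Its size reads 119.5 x 98.3 mm, its handle top is at 49 mm and its yaw is 3.6°, all matching the given values.

Run:
```python
from h import *
for f in(1,-1): delta([.5762,-.0906,.0215],tgt(3.6,0,f))
```

```text
turn [ 1.7979e+02 -7.0000e-02  1.1000e-01] shift [150.3  -1.4  -1.4]
turn [-0.21 -0.07 -0.05] shift [150.3  -1.4  -1.4]
```

```bash
python3 -m jog '0 0 0 50 -1.4 -1.4 0.3;0 0 0 100 -1.4 -1.4 0.3;0 0 0 135 -1.4 -1.4 0.3;0 0 0 150 -1.4 -1.4 0.3;0 0 0 150 -1.4 -1.4 0.3;0 0 0 150 -1.4 -1.4 1;0 0 0 150 -1.4 -1.4 1;0 0 0 150 -1.4 -1.4 1;0 0 0 150 -1.4 -1.4 1;0 0 0 150 -1.4 -1.4 1' 40
python3 - <<'E'
from h import *
s=observe();print(s['position'],s['finger_gap'],s['wrist_force'])
E
```

```text
time: 2.9
position: [0.5759, -0.0892, 0.0206]
eef_rot: [0.707, 0.022, -0.707, 0.022]
wrist_force: [0.4, -1.8, 1.0]
finger_gap: 0.0192
[ 0.57593793 -0.08920259  0.02063424] 0.01915397170694494 [ 0.36455024 -1.75741383  1.00189042]
```

```bash
python3 -m jog '0 0 0 0 0 0 1;0 0 0 0 0 0 1;0 0 0 0 0 0 1'; python3 -m jog '0 0 0 -40 0 0 1;0 0 0 -90 0 0 1;0 0 0 -140 0 0 1;0 0 0 -180 0 0 1;0 0 0 -180 0 0 1'
python3 - <<'E'
from h import *
s=observe();p,d=save("wrist","w1");X=cloud("wrist",d,s)
z=X[...,2];print(s['position'],s['wrist_force'])
delta([.4913,.2189,.2],tgt(11,0,-1))
delta([.5453,.2295,.24],tgt(11,0,-1))
E
```

```text
time: 3.28
position: [0.5759, -0.0894, 0.0206]
eef_rot: [0.707, 0.021, -0.707, 0.022]
wrist_force: [-0.1, 0.1, 1.2]
finger_gap: 0.0154
time: 3.9
position: [0.5775, -0.089, 0.2037]
eef_rot: [0.709, 0.021, -0.705, 0.022]
wrist_force: [-0.5, 0.9, -2.2]
finger_gap: 0.0156
[ 0.57747805 -0.08895779  0.20372572] [-0.52595519  0.90741354 -2.16562467]
turn [-7.49 -0.1  -0.03] shift [   1.  -312.5   66. ]
turn [-7.49 -0.1  -0.03] shift [ -38.9 -319.8   11.4]
```

View pics/w1.png

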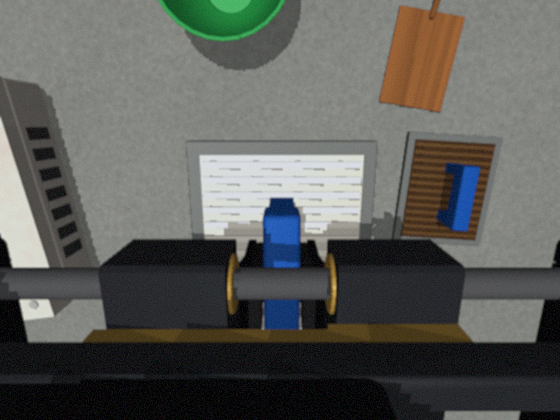

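The plate is lifted. White pleats show at px (280,195), square to the fingers. I'll measure how it sits in the hand, and refine the box position by carrying the plate clear of it and using the top camera.

```bash
cat >> h.py <<'E'
def inhand(p,d):
    s0=dict(eef_rot=[0,0,0,1],position=np.zeros(3)); X=cloud("wrist",d,s0)*1000
    # tool frame mm; plate top expected at x = -19+32=13
    b=(abs(X[...,0]-13)<9)&(d>0)&(abs(X[...,1])<60)&(X[...,2]>-75)&(X[...,2]<-15)
    v,u=np.nonzero(b);Y=X[b]
    A=np.c_[Y[:,1],Y[:,2],np.ones(len(Y))];w=np.ones(len(Y),bool)
    for _ in range(4):
        c=np.linalg.lstsq(A[w],Y[w,0],rcond=None)[0];w=abs(A@c-Y[:,0])<1.5
    Y=Y[w]
    print('n',len(Y),'x at centre',c[2].round(2),'tilt about y (deg, +: far edge low)',np.degrees(np.arctan(-c[1])).round(2),'roll',np.degrees(np.arctan(c[0])).round(2))
    print('far edge z',np.percentile(Y[:,2],[.5,2]).round(1),'y range',np.percentile(Y[:,1],[.5,99.5]).round(1))
    far=[(yy,Y[abs(Y[:,1]-yy)<4,2].min()) for yy in(-35,-20,20,35)];print('far line',np.round(far,1))
E
python3 - <<'E'
from h import *
z=np.load('w1.npz');inhand(z['p'],z['d'])
E
```

```text
n 13836 x at centre 11.87 tilt about y (deg, +: far edge low) 1.17 roll 0.03
far edge z [-59.9 -59.4] y range [-48.5  47.9]
far line [[-35.  -59.9]
 [-20.  -59.9]
 [ 20.  -59.9]
 [ 35.  -59.9]]
```

Run:
```python
from h import *
c=np.array([.548,.2295]);u=np.array([np.cos(np.radians(11)),np.sin(np.radians(11))])
delta([*(c-.135*u),.30],tgt(11,0,-1))
```

```text
turn [-7.49 -0.1  -0.03] shift [ -99.1 -302.   142.4]
```

```bash
python3 -m jog '-7.5 0 0 -99 -302 142 1;-7.5 0 0 -99 -302 142 1;-7.5 0 0 -99 -302 142 1;-7.5 0 0 -99 -302 142 1;-7.5 0 0 -99 -302 142 1;-7.5 0 0 -99 -302 142 1;-7.5 0 0 -99 -302 142 1;-7.5 0 0 -99 -302 142 1;-7.5 0 0 -99 -302 142 1;-7.5 0 0 -99 -302 142 1'
cat > box.py <<'E'
from h import *
import sys
n=sys.argv[1]
s=observe();p,d=save("wrist",n);X=cloud("wrist",d,s);m=masks(p)
np.savez(n+'s.npz',pos=s['position'],rot=s['eef_rot'])
print(s['position'],s['joint_velocities'].round(2),s['qpos'].round(2),s['finger_gap'])
inhand(p,d)
o=m['orange']&(d>0)&(abs(X[...,2]-.079)<.006)
if o.sum()>50: print('lip',o.sum(),np.median(X[o][:,2]),rect(X[o]))
E
python3 box.py w2
```

```text
time: 5.2
position: [0.416, 0.2028, 0.299]
eef_rot: [-0.704, -0.067, 0.704, -0.067]
wrist_force: [0.2, 0.1, -2.0]
finger_gap: 0.0156
[0.41597765 0.20280253 0.29900003] [-0.   -0.01 -0.   -0.01 -0.    0.    0.  ] [ 0.15 -0.03 -0.68  1.71 -0.02  1.46 -1.9 ] 0.015600848571656565
n 13863 x at centre 11.8 tilt about y (deg, +: far edge low) 1.18 roll 0.01
far edge z [-59.9 -59.4] y range [-48.4  47.9]
far line [[-35.  -60. ]
 [-20.  -59.9]
 [ 20.  -60. ]
 [ 35.  -60. ]]
lip 1752 0.07837088974362924 [491.5 219.5 106.6  19.9 -79. ]
```

View pics/w2.png

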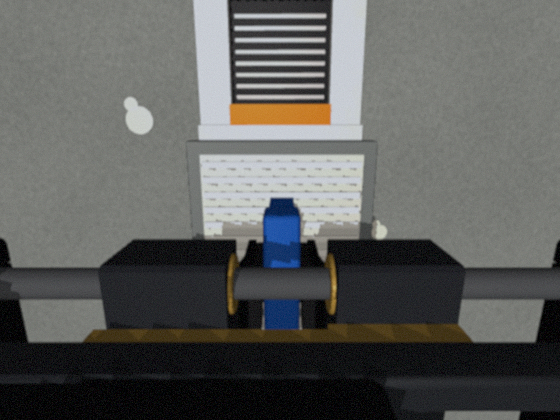

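The wrist view shows the box ahead, with the orange lip at px (230-330, 104-124) and the recess above it. The plate is square in the hand. Next is a quick check of the recess walls from the same frame.

Run:
```python
from h import *
z=np.load('w2.npz');s=np.load('w2s.npz');p,d=z['p'],z['d']
X=cloud("wrist",d,dict(eef_rot=s['rot'],position=s['pos']))*1000
a=np.radians(11);u=np.array([np.cos(a),np.sin(a)]);v=np.array([-u[1],u[0]])
L=X[...,:2]-np.array([546.5,230.2]);lx,ly,zz=L@u,L@v,X[...,2]
top=(abs(zz-66)<4)&(d>0)&(abs(ly)<100)
fl=(abs(zz-50)<3)&(d>0)&(abs(ly)<70)&(abs(lx)<70)
for x0 in(-30,0,30):
    t=top&(abs(lx-x0)<3);f=fl&(abs(lx-x0)<3)
    y=np.sort(ly[t]);print(x0,'outer',y[[0,-1]].round(1),'inner',y[y<0].max().round(1),y[y>0].min().round(1),'floor',ly[f].min().round(1),ly[f].max().round(1), 'z',np.median(zz[t]).round(1),np.median(zz[f]).round(1))
m=masks(p)['orange']&(abs(zz-79)<6);print('lip x',np.percentile(lx[m],[1,99]),'y',np.percentile(ly[m],[1,99]))
```

```text
-30 outer [-90.   89.5] inner -55.2 54.8 floor -55.5 54.8 z 65.4 49.8
0 outer [-90.4  89.7] inner -55.3 54.5 floor -55.3 54.9 z 65.3 50.1
30 outer [-89.8  90. ] inner -55.3 54.5 floor -55.2 55.0 z 65.3 49.8
lip x [-65.45443294 -46.67650958] y [-52.1459661   52.11646707]
```

```bash
cat >> h.py <<'E'
def plan(xb,h0,tilt,bx=20.3,hand=0.0):
    # TCP pos for plate low (-x) bottom edge at local (xb,h0) mm, plate tilt deg; plate bottom centre at tool x=bx
    S=np.array([546.5,230.0,50]);a=np.radians(11);u=np.array([np.cos(a),np.sin(a),0]);t=np.radians(tilt)
    ex=u*np.cos(t)+np.array([0,0,np.sin(t)]);n=-u*np.sin(t)+np.array([0,0,np.cos(t)])
    P=S+u*xb+np.array([0,0,h0])+60*ex+bx*n
    return P/1000,tgt(11,tilt+hand,-1)
E
python3 - <<'E'
from h import *
z=np.load('w0.npz');s=np.load('w0s.npz');p,d=z['p'],z['d']
X=cloud("wrist",d,s)*1000
for nm,b in(('plate',(abs(X[...,2]-8)<4)&(np.hypot(X[...,0]-576,X[...,1]+90)<70)),('bench',(abs(X[...,2])<4)&(np.hypot(X[...,0]-576,X[...,1]+90)<150))):
    Y=X[b];c=np.linalg.lstsq(np.c_[Y[:,:2]-[576,-90],np.ones(len(Y))],Y[:,2],rcond=None)[0];print(nm,np.degrees(c[:2]),c[2])
z=np.load('w2.npz');s=np.load('w2s.npz');d=z['d']
X=cloud("wrist",d,dict(eef_rot=s['rot'],position=s['pos']))*1000
b=(abs(X[...,2])<6);Y=X[b];c=np.linalg.lstsq(np.c_[Y[:,:2]-[546,230],np.ones(len(Y))],Y[:,2],rcond=None)[0];print('bench w2',np.degrees(c[:2]),c[2],len(Y))
for q in((-35,60,17),(-35,6,17),(-62,6,17),(-62,3,17),(-62,0,0)):
    P,r=plan(*q);print(q,P);delta(P,r)
E
```

```text
plate [-0.05271488 -0.00971087] 8.029358921178254
bench [ 0.01085247 -0.02051163] -0.6303004978672965
bench w2 [-0.00110959  0.0066893 ] -0.6869505131725542 105029
(-35, 60, 17) [0.56264103 0.2331375  0.14695529]
turn [-7.000e-02  1.704e+01 -1.000e-02] shift [ 152.1   -1.7 -149.9]
(-35, 6, 17) [0.56264103 0.2331375  0.09295529]
turn [-7.000e-02  1.704e+01 -1.000e-02] shift [ 206.1   -1.7 -149.9]
(-62, 6, 17) [0.5361371  0.22798566 0.09295529]
turn [-7.000e-02  1.704e+01 -1.000e-02] shift [ 206.1   -1.7 -122.9]
(-62, 3, 17) [0.5361371  0.22798566 0.08995529]
turn [-7.000e-02  1.704e+01 -1.000e-02] shift [ 209.1   -1.7 -122.9]
(-62, 0, 0) [0.54453675 0.22961838 0.0703    ]
turn [-0.07  0.04  0.  ] shift [ 228.7   -1.7 -131.5]
```

```bash
python3 - <<'E'
from h import *
P,r=plan(-34,60,17,20.0,1.2);delta(P,r)
E
python3 -m jog '0 9 0 50 -1.7 -60 1;0 18.2 0 80 -1.7 -110 1;0 18.2 0 120 -1.7 -151 1;0 18.2 0 152 -1.7 -151 1;0 18.2 0 152 -1.7 -151 1;0 18.2 0 152 -1.7 -151 1;0 18.2 0 152 -1.7 -151 1'
python3 - <<'E'
from h import *
s=observe();print(s['position'],s['joint_velocities'].round(3),s['finger_gap'])
p,d=save("wrist","w3");inhand(p,d);save("scene","s3")
for q in((-34,60,17),(-34,7,17),(-62,7,17)):
    P,r=plan(*q,20.0,1.2);delta(P,r,s)
E
```

```text
turn [-7.000e-02  1.824e+01 -1.000e-02] shift [ 152.4   -1.7 -151. ]
time: 6.12
position: [0.5644, 0.2345, 0.1499]
eef_rot: [0.807, 0.078, -0.582, 0.056]
wrist_force: [0.1, -0.4, -1.0]
finger_gap: 0.0159
[0.56436512 0.23448369 0.14987744] [-0.001  0.001  0.004  0.005  0.004 -0.004 -0.005] 0.015908434578748742
n 13668 x at centre 11.9 tilt about y (deg, +: far edge low) 1.19 roll 0.06
far edge z [-59.3 -58.7] y range [-48.5  48. ]
far line [[-35.  -59.3]
 [-20.  -59.3]
 [ 20.  -59.3]
 [ 35.  -59.3]]
turn [ 0.01 -0.19 -0.01] shift [2.8 1.  1.8]
turn [ 0.01 -0.19 -0.01] shift [53.1  1.  18.6]
turn [ 0.01 -0.19 -0.01] shift [44.2  1.  45.1]
```

View pics/s3.png

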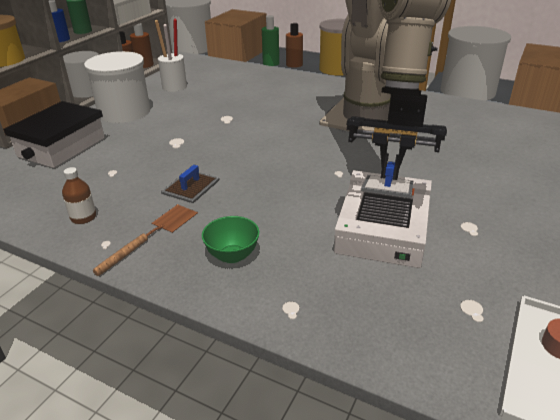

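```bash
python3 -c "
import cv2;a=cv2.imread('pics/s3.png')[130:270,320:450];cv2.imwrite('pics/s3z.png',cv2.resize(a,None,fx=4,fy=4,interpolation=2))"
```

```text
(no output)
```

View pics/s3z.png

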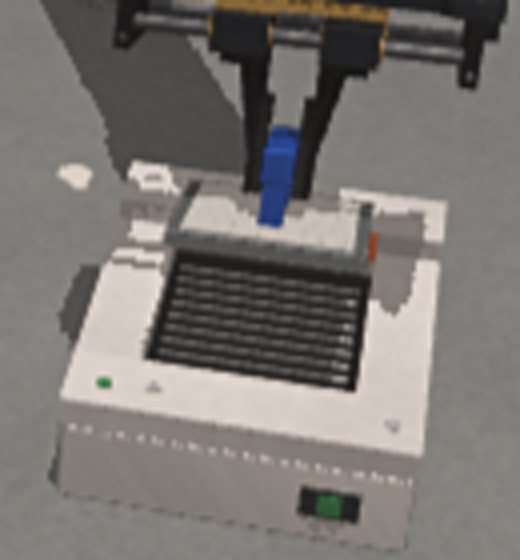

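View pics/w3.png

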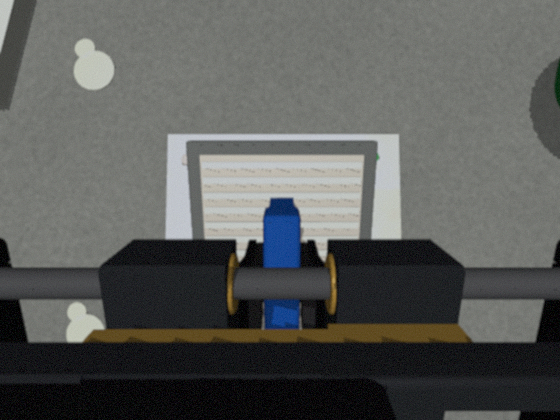

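The scene zoom shows the plate tilted above the recess, its low edge towards the lip. The wrist view shows it parallel to the box sides. Next I'll descend to 5 mm above the floor.

```bash
python3 -m jog '0 -0.2 0 18 1 6 1;0 -0.2 0 34 1 12 1;0 -0.2 0 48 1 17 1;0 -0.2 0 55 1 19.2 1;0 -0.2 0 55 1 19.2 1;0 -0.2 0 55 1 19.2 1'
python3 - <<'E'
from h import *
s=observe();print(s['position'],s['wrist_force'])
for q in((-34,5,17),(-62,5,17)):
    P,r=plan(*q,20.0,1.2);print(P);delta(P,r,s)
E
```

```text
time: 6.98
position: [0.5629, 0.2331, 0.0896]
eef_rot: [0.805, 0.078, -0.585, 0.056]
wrist_force: [0.1, 0.5, -1.3]
finger_gap: 0.0157
[0.56293192 0.23308274 0.08963355] [ 0.06501871  0.50951524 -1.31226921]
[0.56370876 0.23334504 0.0916684 ]
turn [0.   0.18 0.01] shift [-1.7 -0.1 -1.4]
[0.5362232  0.22800239 0.0916684 ]
turn [0.   0.18 0.01] shift [-10.3  -0.1  25.2]
```

```bash
python3 -m jog '0 0 0 -3 0 7 1;0 0 0 -5.5 0 14 1;0 0 0 -7.5 0 20 1;0 0 0 -9.5 0 25 1;0 0 0 -9.5 0 25 1;0 0 0 -9.5 0 25 1'
python3 - <<'E'
from h import *
s=observe();print(s['position'],s['wrist_force'],s['wrist_torque'])
p,d=save("wrist","w4");inhand(p,d);save("scene","s4")
P,r=plan(-62,5,17,20.0,1.2);delta(P,r,s)
for q in((-62,4,13),(-62,3,9),(-62,1.5,5),(-62,.5,2),(-62,0,0)):
    P,r=plan(*q,20.0,1.2);delta(P,r,s)
import cv2;a=cv2.imread('pics/s4.png')[130:270,320:450];cv2.imwrite('pics/s4z.png',cv2.resize(a,None,fx=4,fy=4,interpolation=2))
E
```

```text
time: 7.72
position: [0.5368, 0.2278, 0.0907]
eef_rot: [0.805, 0.077, -0.585, 0.056]
wrist_force: [0.0, -0.1, -1.6]
finger_gap: 0.0153
[0.53677838 0.22777153 0.09071744] [ 0.00527667 -0.09915489 -1.56545788] [-0.03711898  0.49735586 -0.03477626]
n 13636 x at centre 11.89 tilt about y (deg, +: far edge low) 1.18 roll 0.02
far edge z [-59.3 -58.8] y range [-48.4  48. ]
far line [[-35.  -59.3]
 [-20.  -59.3]
 [ 20.  -59.3]
 [ 35.  -59.3]]
turn [-0.01  0.18 -0.01] shift [-1.1 -0.3  0.2]
turn [-0.01 -3.82 -0.  ] shift [ 4.1 -0.3 -0.7]
turn [-0.01 -7.82 -0.  ] shift [ 9.4 -0.3 -1.2]
turn [-1.000e-02 -1.182e+01 -0.000e+00] shift [15.2 -0.3 -1.4]
turn [-1.000e-02 -1.482e+01 -0.000e+00] shift [19.5 -0.3 -1.3]
turn [-1.000e-02 -1.682e+01 -0.000e+00] shift [22.2 -0.3 -1.2]
```

View pics/s4z.png

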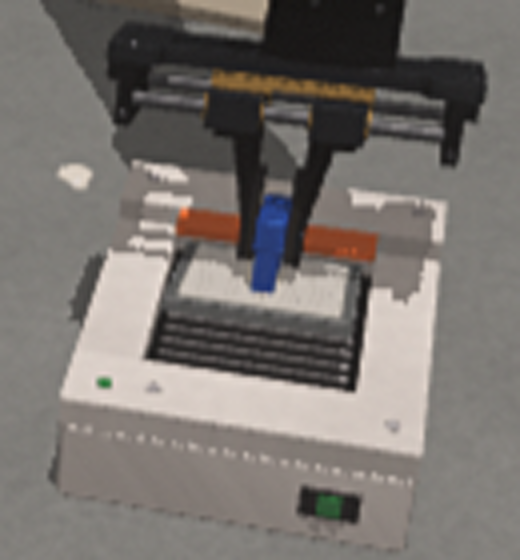

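The orange lip now sits over the plate's low edge, the plate is centred between the side walls, and there is no contact force. Next is lowering the far edge.

```bash
python3 -m jog '0 -2 0 1.5 0 0 1;0 -4 0 4 0 -0.7 1;0 -6 0 6.8 0 -1 1;0 -8 0 9.4 0 -1.2 1;0 -10 0 12.2 0 -1.3 1;0 -12 0 15.2 0 -1.4 1;0 -14 0 18 0 -1.4 1;0 -15 0 19.3 0 -1.3 1;0 -15 0 19.3 0 -1.3 1;0 -15 0 19.3 0 -1.3 1'
python3 - <<'E'
from h import *
s=observe();print(s['position'],s['wrist_force'],s['wrist_torque'])
p,d=save("wrist","w5");inhand(p,d)
for q in((-62,.5,2),(-62,0,0),(-62,-1,0)):
    P,r=plan(*q,20.0,1.2);delta(P,r,s)
E
```

```text
time: 9.07
position: [0.5443, 0.2293, 0.0732]
eef_rot: [0.723, 0.07, -0.684, 0.066]
wrist_force: [2.7, -0.8, 3.5]
finger_gap: 0.0154
[0.5443084  0.22930859 0.07322772] [ 2.74994322 -0.82973086  3.48675905] [-0.07700774 -0.45958009  0.01997206]
n 16595 x at centre 13.36 tilt about y (deg, +: far edge low) -0.85 roll -0.02
far edge z [-74.9 -74.5] y range [-58.7  58.9]
far line [[-35.  -74.9]
 [-20.  -75. ]
 [ 20.  -75. ]
 [ 35.  -75. ]]
turn [-0.    0.08 -0.  ] shift [ 0.6 -0.3  0.5]
turn [-0.   -1.92 -0.  ] shift [ 3.2 -0.3 -0.1]
turn [-0.   -1.92 -0.  ] shift [ 4.2 -0.3 -0.1]
```

```bash
python3 -m jog '0 -1 0 1.3 0 0 1;0 -1.9 0 2.6 0 0 1;0 -1.9 0 3.2 0 0 1;0 -1.9 0 3.2 0 0 1;0 -1.9 0 3.2 0 0 1'
cat > chk.py <<'E'
from h import *
import sys
n=sys.argv[1];s=observe();print(s['time'],s['position'],s['wrist_force'],s['wrist_torque'])
p,d=save("wrist",n);X=cloud("wrist",d,s)*1000
a=np.radians(11);u=np.array([np.cos(a),np.sin(a)]);v=np.array([-u[1],u[0]])
L=X[...,:2]-np.array([546.5,230.0]);lx,ly,zz=L@u,L@v,X[...,2]
for x0 in range(-60,72,6):
    b=(abs(lx-x0)<2)&(abs(ly)<46)&(abs(ly)>22)&(d>0)&(zz<95)
    if b.sum()>10: print(x0,b.sum(),np.percentile(zz[b],[10,50,90]).round(1))
b=(abs(ly)<46)&(abs(ly)>12)&(zz>50)&(zz<64)&(lx>-50)&(lx<66)&(d>0)
Y=np.c_[lx[b],ly[b],np.ones(b.sum())];w=np.ones(len(Y),bool)
for _ in range(5):
    c=np.linalg.lstsq(Y[w],zz[b][w],rcond=None)[0];w=abs(Y@c-zz[b])<1
print('top face z',c[2],'slopes deg',np.degrees(c[:2]),w.sum(),'x range',np.percentile(Y[w,0],[.5,99.5]))
E
python3 chk.py w6
```

```text
time: 9.75
position: [0.5449, 0.2295, 0.0706]
eef_rot: [0.711, 0.068, -0.696, 0.067]
wrist_force: [3.4, -0.3, 10.7]
finger_gap: 0.0156
9.75 [0.54485348 0.2294844  0.07058685] [ 3.39436258 -0.29927478 10.72579651] [-0.22103205 -0.35377319 -0.00393545]
-6 26 [57.2 57.9 58.6]
0 73 [57.1 58.1 59.4]
6 367 [57.2 58.4 59.5]
12 599 [57.3 58.2 59.4]
18 627 [57.  57.8 58.6]
24 692 [57.  58.1 59.2]
30 663 [57.1 58.5 59.6]
36 656 [57.1 58.1 59.3]
42 710 [57.  57.8 58.6]
48 737 [57.  58.  59.2]
54 743 [56.6 57.4 58.2]
60 724 [49.  49.9 50.7]
66 749 [49.2 50.6 65.9]
top face z 58.59696638750589 slopes deg [-1.11190593 -0.01054756] 9834 x range [-2.30863742 57.44637872]
```

View pics/w6.png

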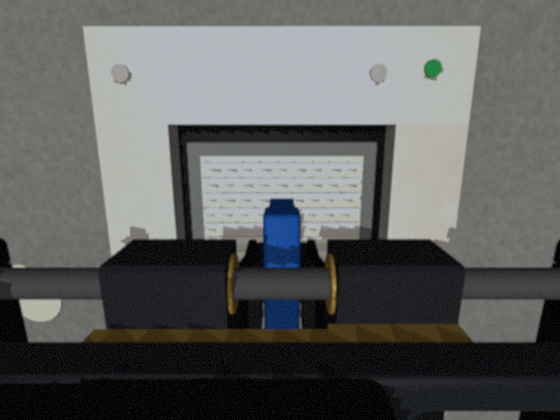

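The plate lies in the recess with its far edge at local x = 57 mm, its top about 58 mm up, and gaps on three sides. The contact force is 11 N. I'll release it now.

```bash
python3 -m jog '0 0 0 -0.5 0 0 0.6;0 0 0 -0.5 0 0 0.6;0 0 0 -0.5 0 0 0.5;0 0 0 -0.5 0 0 0.5;0 0 0 -0.5 0 0 0.5'
python3 -m jog '0 0 0 -20 0 0 0.5;0 0 0 -60 0 0 0.5;0 0 0 -120 0 0 0.5;0 0 0 -120 0 0 0.5;0 0 0 -120 0 0 0.5'
python3 chk.py w7; python3 -c "
from h import *
save('top','t7');save('scene','s7')
a=cv2.imread('pics/s7.png')[130:270,320:450];cv2.imwrite('pics/s7z.png',cv2.resize(a,None,fx=4,fy=4,interpolation=2))"
```

```text
time: 10.42
position: [0.5437, 0.2291, 0.0698]
eef_rot: [0.71, 0.068, -0.697, 0.067]
wrist_force: [0.6, -0.5, 0.2]
finger_gap: 0.0429
time: 11.05
position: [0.5416, 0.2288, 0.1908]
eef_rot: [0.711, 0.068, -0.697, 0.067]
wrist_force: [0.2, -1.1, -0.0]
finger_gap: 0.0436
11.05 [0.54160729 0.22880328 0.19084013] [ 0.19906913 -1.08427301 -0.00177614] [-0.01970375  0.04879308 -0.00863696]
-54 137 [77.5 78.3 79.2]
-48 320 [57.7 59.6 78.8]
-42 152 [57.7 58.7 59.5]
-36 209 [57.  58.2 59.3]
-30 209 [56.8 57.8 58.7]
-24 243 [57.1 58.2 59.4]
-18 218 [57.2 58.6 59.6]
-12 219 [57.2 58.2 59.3]
-6 214 [56.9 57.8 58.7]
0 257 [57.1 58.1 59.2]
6 230 [57.  58.5 59.7]
12 219 [57.1 58.2 59.3]
18 255 [57.  57.9 58.5]
24 270 [57.  58.2 59.5]
30 276 [57.3 58.4 59.5]
36 265 [57.1 58.2 59.5]
42 275 [57.  57.9 58.8]
48 274 [56.9 58.  59.3]
54 279 [56.5 57.4 58.3]
60 278 [49.1 49.9 50.8]
66 313 [49.2 50.5 65.6]
top face z 58.117539455520436 slopes deg [-0.35973164  0.03658731] 6526 x range [-49.33202524  57.2819928 ]
```

View pics/w7.png

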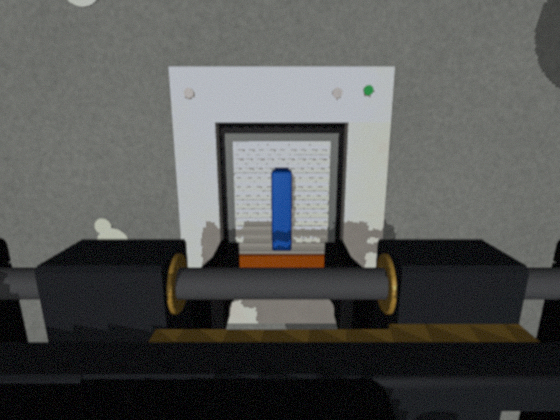

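View pics/s7z.png

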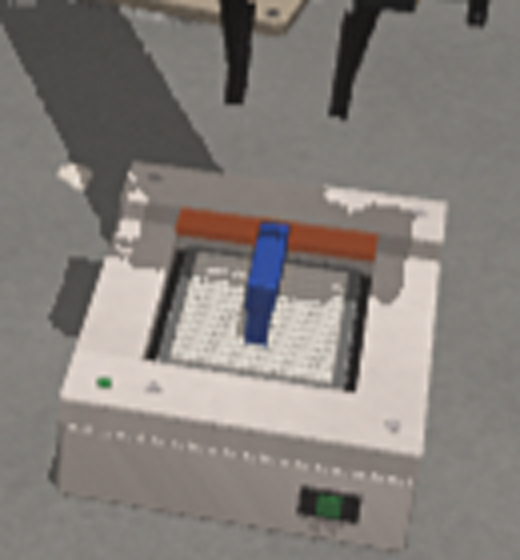

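View pics/t7.png

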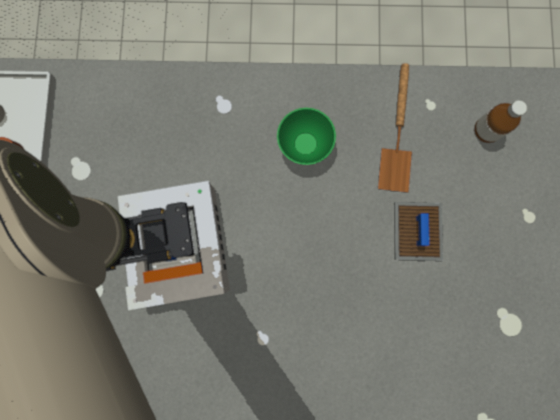

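```bash
python3 -c "
from bench import *
print(hand_in())"
```

```text
the job is handed in; nothing more can be done
None
```

The clean filter plate is in the recess with one short edge under the orange lip, and the gripper has let go. I handed the job in after about 11 s of the 42 s allowed.

I gripped the plate by its handle and took it in at about 17°, low edge under the lip. I then lowered the far edge to the floor, opened the jaws and backed off 120 mm.

- **Flatness:** after release, the plate's top face measures 58 mm above the bench along its visible length, against 58 mm expected when flat on the 50 mm floor. The pleat readings are level from end to end. A plane fitted over the whole face showed 0.36° of slope, and readings next to the lip were about 1 mm high. I put both down to pixels mixing at the lip edge, but did not look closer.
- **Position:** the far edge is at recess x = +57 mm, so the near edge is about 17 mm under the lip. There are gaps along both sides and at the far end.
- **Forces:** the highest wrist force I read was about 11 N when seating the plate. It was near zero after release.
- **Other objects:** in the last top view the brown plate and the bowl are where they started.

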